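# Nudge a vial carrier home against a hidden stop

## Task

Pick up the push stick and use it to nudge the vial carrier gently along its lane into the covered port until it meets the stop hidden inside and the flag on the roof stands up. Go in small taps near the end: the stop is only lightly clamped and must not be shoved out of its setting. Then lay the stick back down flat on the trolley top, clear of the port; don't touch the carrier with the gripper, and leave the beaker, timer and loose vial alone.

Things in the scene. Friction and masses are not known exactly. Their poses are not given: they have to be found in the camera images.
- port: Fixed loading port: aluminium base plate 236 x 84 mm, 3 mm thick, with an open lane leading into a roofed grey housing. Origin on the trolley top below the centre of the housing's mouth; +x = loading direction (into the housing, roughly away from the robot), z up. Lane from x = -111 mm to the mouth at x = 0, between rails 47 mm apart, 8 mm wide, tops 18 mm above the trolley, flared at the outer end.
- port_mouth (a point): Centre of the mouth, on the base plate (3 mm up), axes as the port. The housing reaches 125 mm behind it; inside 47 mm wide, ceiling 54 mm and top 60 mm above the trolley. The stop inside is unseen: the carrier's front face first meets it 50 to 90 mm behind the mouth, different each time. Its light contact bar gives 5 mm (under 1 N), then it is firm; above about 12 N it slips in its clamp.
- flag (a joint): White flag blade 40 x 27 mm hinged across the housing roof, 30 mm behind the mouth, 66 mm above the trolley. 0 = lying flat to the rear (carrier not at the stop). The stop's contact bar turns it 0.3 rad per mm of carrier travel to 1.5 = upright, when the carrier is firmly home; leaning past upright (over 1.6) the stop is being shoved. It falls back if the carrier moves away.
- stop (a joint): How far the hidden stop has been shoved in its clamp, m: 0 = setting untouched, up to 0.005.
- carrier: Loose grey vial carrier, a block 44 x 44 mm (46 mm wide at its middle ribs) and 20 mm high, about 0.3 kg, with two upright capped vials fast in it (tops 46 mm above its underside). It starts in the open lane on the base plate. Origin: centre of its underside; +x = the port's loading direction; its rear face is at x = -22 mm.
- stick_grip (a point): Grip point of the push stick, on the centre line of its upright black handle (36 mm along x, 16 mm wide in y), 40 mm above the stick's underside; the handle's top is at 58 mm. +x points to the stick's head, z up. Foot 40 x 34 x 6 mm under the handle; 8 mm steel shank forward to a rubber head whose flat front face is 105 mm ahead of this point. 0.14 kg.
- stick_face (a point): Centre of the stick's flat front pushing face (rubber head 10 mm thick, 26 mm wide, 20 mm high), 10 mm above the stick's underside; same axes as the grip.
- beaker: Glass beaker, 72 mm across, 90 mm high, standing; origin at the centre of its underside. Leave alone.
- timer: Small white bench timer with a round dial, 58 x 62 x 58 mm; origin at the centre of its underside. Leave alone.
- vial_a: Small loose capped glass vial, 12 mm across, 34 mm high, standing alone; origin at the centre of its underside. Leave alone.

How it is judged (in metres and radians):
On the way, in this order (a step that is already met when the one before it is completed fails the run):
1. the push stick is held in the gripper, off the trolley (contact force between the fingers and stick above 1 N and height (world z) of stick_grip above 0.043 m), for 0.2 s.
2. the carrier is in the covered port against the stop, the flag up (value of joint flag above 1.1 rad and x of carrier in the frame of port above 0.015 m and y of carrier in the frame of port between -0.006 and 0.006 m), for 0.2 s.
At the end, for the whole second after the job is handed in: The carrier is inside the port against the stop with the flag up (over 1.1 of 1.5 rad), the stop not shoved more than 3 mm, and the push stick lies flat at rest (upright handle within 0.1 rad, underside within 3 mm of the trolley top) with its grip and pushing face outside the port's base plate (all of step 2 and value of joint stop below 0.003 m and linear speed of each of carrier, stick below 0.01 m/s and height (world z) of stick_grip below 0.043 m and angle between stick_grip's own z axis and vertical below 0.1 rad and (x of stick_face in the frame of port below -0.113 m or y of stick_face in the frame of port above 0.045 m or y of stick_face in the frame of port below -0.045 m) and (x of stick_grip in the frame of port below -0.113 m or y of stick_grip in the frame of port above 0.045 m or y of stick_grip in the frame of port below -0.045 m)); the robot touches nothing.
It fails at once if the hidden stop is shoved out of its setting (more than 3 mm) (value of joint stop above 0.003 m).
It fails at once if the carrier is shoved fast (over 0.2 m/s) (linear speed of carrier above 0.2 m/s).
It fails at once if the gripper or arm touches the carrier (contact force between any of the fingers, the arm and carrier above 0.5 N).
It fails at once if a bystander is moved more than 20 mm (distance of any of beaker, timer, vial_a from where it was at the start of the episode above 0.02 m).
It also fails if it takes over 58 s, if anything falls off the work surface, if the arm or the gripper's body presses on something with over 40 N, if the wrist force passes 120 N, or if a joint passes its speed limit or range.

## Robot

A 6-joint arm with a two-finger parallel gripper is mounted at the origin on a cart in front of the work surface, level with it; the furniture and walls round the work are solid. World frame = base frame: x ahead of the robot, y to its left, z up, the work surface at z = 0. Lengths are in m, angles in degrees, forces in N, time in s.
With the tool pointing down it reaches from about 0.3 to 0.875 m from the base axis. Payload 4.2 kg.
Tool frame: the origin (TCP) lies midway between the tips of the shut fingers; the grasp point (between the pads) lies 19 mm behind it; z points along the fingers, y is the line along which they close (so a half turn about z gives the same grasp; the last joint's range is limited). The gripper opens to 85 mm and grips with 20 to 120 N. Pads are 22 mm wide; open, the fingers measure 114 mm over their backs; the gripper's body (76 mm by 85 mm) begins 54 mm behind the grasp point. The pads swing forward as they close: fully open they stand 13 mm farther back than shut.
Start: joints at [72.365, 18.312, 89.639, -0, 72.044, -1.146], TCP at [0.163, 0.551, 0.231] pointing down, gripper open.
Joint ranges: [-177.97, 177.97], [-48.28, 115.42], [12.27, 149.76], [-77.06, 257.06], [2.81, 150.46], [-146.56, 146.56]. Speed limits (degrees/s): [147.25, 147.25, 180, 180, 180, 180].

## Interface

Orientations are given as a 3x3 rotation matrix whose columns are the frame's x, y, z axes.
In Python, from station import arm gives the robot as it stands.
- The arm moves only by the shell command python3 -m pendant 'ROWS'. ROWS is JSON, a list of rows, each an object with "grip": the opening, from 0 (shut) to 1 (fully open); "travel": the shift along the tool's x, y, z in m, a list of three; "twist": the turn about the tool's z in rad. A call has 1 to 8 rows; each row shifts and turns the commanded pose from where the row before left it, along the tool's axes as they then stand; what a row does not reach is not made up. A row lasts 1/12 s, in which the tool goes at most 41.7 mm and 7.16 degrees, less where a joint would pass 70% of its speed; a pose out of reach is approached as far as the arm can. A call with a gripper value outside its range is refused whole. The fingers move at their own pace and stop on an object; the grip force is fixed at half the most. Time passes only in rows, so rows that do not move let the fingers close. It gives the time, the measured TCP pose, the force, the opening and the grip force at its end, in the units of the state.
- arm.get_state(): the state, without advancing time (a new reading comes with each control period).
- arm.get_image(name): name is "scene" or "top"; returns the picture (480x640x3 uint8, red, green, blue); there is no depth.
- arm.camera_params(name): a dict with "camera_matrix" (3x3 intrinsics, pixels), "R" (3x3) and "t" (3): a world point X has camera coordinates R X + t. Camera axes: x right, y down, z forward; pixel columns grow to the right and rows downward; lengths in m; the calibration is good to about 2 mm. A picture is of the moment at which its call begins. camera_params takes no time and is no camera call.
- arm.close_job(): hands the job in; it is judged then, once.
The state is a dict: "t": time; "joint_pos": joint angles; "joint_velocities": joint speeds; "tau": joint torques, N m; "tcp_pos": TCP position; "orientation": TCP orientation; "contact_force": force on the tool from outside, world axes, zero at the start; "wrist_torque": the same for the moment, N m; "opening": finger opening in m; "finger_force": force on a finger pad.
Only numpy, scipy, OpenCV 4.12 (cv2) and the standard library are available. Lean on these libraries where they do the work, as an engineer would, in place of code of your own. Each camera call takes 0.05 s, during which the arm holds its last target. There are 200 camera calls.

## Working session

There is one attempt and no reset: what is moved stays moved. The work goes in short steps, Python scripts to look and compute and a shell command to move; the robot and the scene stay as the last step left them, time stands still between calls to the robot, and variables do not carry over. Pictures are saved under pics/ and viewed, at most 10 in all, crops included, and the job is handed in when it is done.

```bash
mkdir -p pics
python3 - <<'E'
from station import arm
import cv2
for n in("scene","top"):
    cv2.imwrite(f"pics/{n}0.png",arm.get_image(n)[:,:,::-1])
    p=arm.camera_params(n);print(n,p)
s=arm.get_state();print(s)
E
```

```text
scene {'camera_matrix': array([[561.56791374,   0.        , 315.18059698],
       [  0.        , 561.56791374, 238.89796398],
       [  0.        ,   0.        ,   1.        ]]), 'R': array([[ 0.5403963 , -0.84137278,  0.00798031],
       [-0.64388505, -0.41962234, -0.63978836],
       [ 0.54164922,  0.34060086, -0.76850971]]), 't': array([-0.33636879,  0.36377679,  0.83923287])}
top {'camera_matrix': array([[491.35121112,   0.        , 319.35504112],
       [  0.        , 491.35121112, 243.42225691],
       [  0.        ,   0.        ,   1.        ]]), 'R': array([[ 0.01902071, -0.9997964 , -0.00673525],
       [-0.9959971 , -0.01835911, -0.08747978],
       [ 0.08733832,  0.00837222, -0.99614353]]), 't': array([-0.05740912,  0.56044397,  1.11532516])}
{'t': 0.1, 'joint_pos': array([ 7.23649289e+01,  1.83478071e+01,  8.96979241e+01, -7.13564160e-04,
        7.20455932e+01, -1.14695776e+00]), 'joint_velocities': array([-0.06913122, -0.09709175, -0.22754307, -0.12144343, -0.04433266,
        0.06059172]), 'tau': array([-1.51805849e-03, -4.16406655e+01, -2.34706950e+01, -1.20275563e-04,
        4.95191271e-03,  2.08599874e-05]), 'tcp_pos': array([0.1630796 , 0.55094953, 0.23057817]), 'orientation': array([[-9.58879724e-01,  2.83812354e-01, -4.71589491e-04],
       [ 2.83812746e-01,  9.58878515e-01, -1.52259411e-03],
       [ 2.00660107e-05, -1.59382773e-03, -9.99998730e-01]]), 'contact_force': array([ 0.6263853 , -0.21598504,  0.20997035]), 'wrist_torque': array([ 0.02358804, -0.03905828,  0.05453398]), 'finger_force': 0.0, 'opening': 0.08544800214459629}
```

View pics/top0.png

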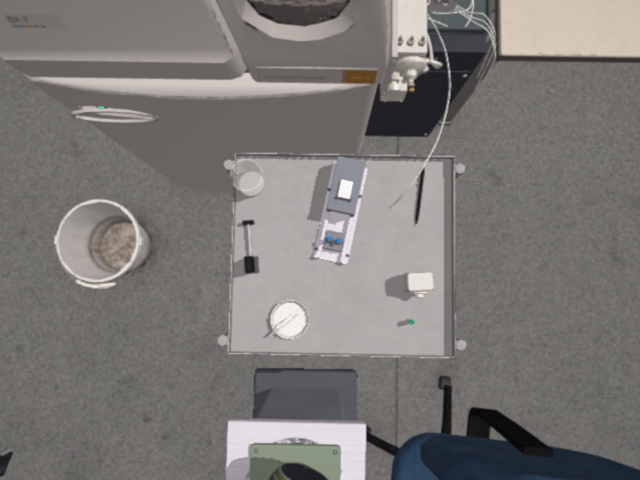

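View pics/scene0.png

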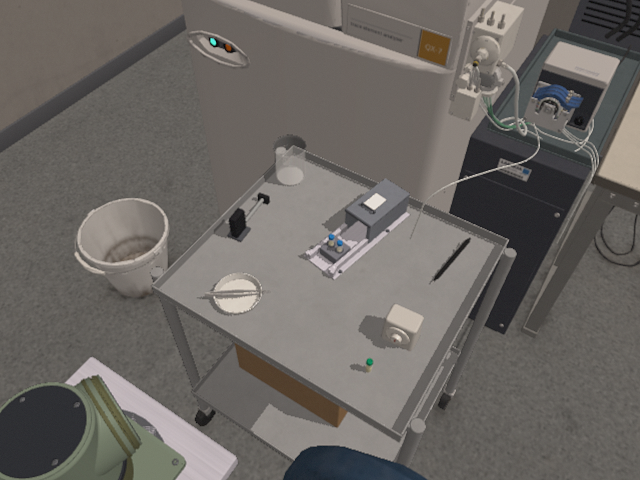

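The top view shows the stick at about (250,243), with its handle at (250,265) and head at (248,222). The port runs from (332,262) to (349,158), with the carrier at (334,240) and the flag at (345,188). The beaker is at (248,178), the timer at (420,284) and the vial at (410,322). Next I'll take enlarged crops.

```bash
python3 - <<'E'
import cv2,numpy as np
a=cv2.imread("pics/top0.png")[150:280,230:380]; a=cv2.resize(a,None,fx=4,fy=4,interpolation=cv2.INTER_CUBIC)
b=cv2.imread("pics/scene0.png")[170:280,220:420]; b=cv2.resize(b,None,fx=4,fy=4,interpolation=cv2.INTER_CUBIC)
cv2.imwrite("pics/a.png",a);cv2.imwrite("pics/b.png",b)
E
cat > h.py <<'E'
from station import arm
import numpy as np
def ray(n,px,z):
    p=arm.camera_params(n);K=p["camera_matrix"];R=p["R"];t=np.array(p["t"])
    d=R.T@np.linalg.solve(K,[px[0],px[1],1]);c=-R.T@t
    return c+d*(z-c[2])/d[2]
def proj(n,X):
    p=arm.camera_params(n);q=p["camera_matrix"]@(p["R"]@np.array(X)+p["t"]);return q[:2]/q[2]
E
```

```text
(no output)
```

View pics/a.png

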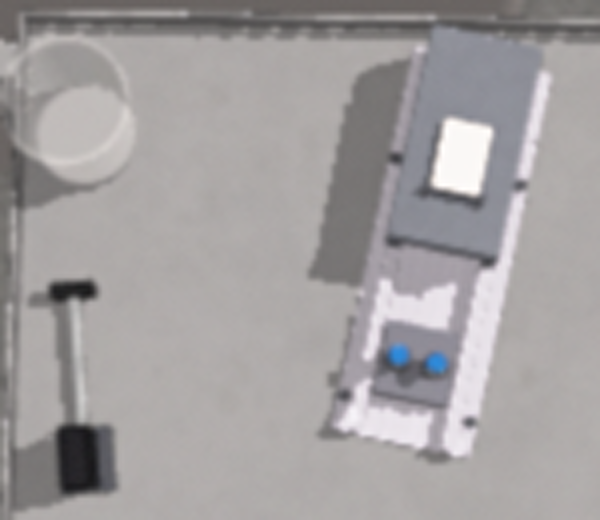

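View pics/b.png

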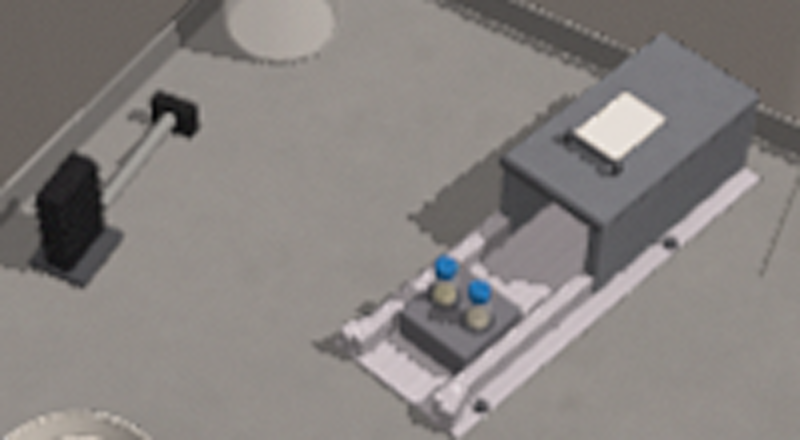

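Crop a shows the stick handle top at about (58–85, 427–490) and its head edge at (50–97, 283). The roof corners are at (388,240), (494,263), (432,28) and (542,48). The plate's front corners are at (333,432) and (468,457), and the carrier top runs from (383,325) to (447,405). Next I'll work out the positions and compare both cameras.

Run:
```python
from h import *
A=lambda u,v,z:ray("top",(230+(u+.5)/4-.5,150+(v+.5)/4-.5),z)
B=lambda u,v,z:ray("scene",(220+(u+.5)/4-.5,170+(v+.5)/4-.5),z)
np.set_printoptions(precision=4,suppress=True)
for n,f,u,v,z in [("roofFL",A,388,240,.06),("roofFR",A,494,263,.06),("roofRL",A,432,28,.06),("roofRR",A,542,48,.06),("plFL",A,333,432,.003),("plFR",A,468,457,.003),("plRR",A,550,72,.003),
("roofFL",B,503,158,.06),("roofFR",B,600,222,.06),("roofRL",B,663,37,.06),("roofRR",B,758,97,.06),("plFR",B,455,433,.003),("plRR",B,758,175,.003),
("headTL",A,50,283,.02),("headTR",A,97,281,.02),("hand top FL",A,58,428,.058),("hand top FR",A,95,428,.058),("hand top RL",A,60,492,.058),("footFR",A,114,428,.006),("footRR",A,116,489,.006),
("headTL",B,153,93,.02),("headTR",B,198,110,.02),("headBR",B,195,136,.0),("htopFL",B,76,155,.058),("htopFR",B,101,166,.058),("htopRL",B,38,198,.058),("htopRR",B,63,206,.058),("footRR",B,84,282,.003),("footFR",B,122,237,.003),("footRL",B,32,262,.003),
("carRL",A,375,392,.023),("carRR",A,447,403,.023),("carFL",A,385,323,.023),("carFR",A,458,335,.023),("carRL",B,402,318,.023),("carRR",B,465,354,.023),("carFR",B,523,307,.023),
("beaker",A,85,137,0),("rimL",A,10,450,0.02),("rimL",B,0,195,.02),("rimL in bottom",B,25,200,.0)]:
    print(n,f is A and "top" or "sc",f(u,v,z))
```

```text
roofFL top [ 0.6353 -0.0622  0.06  ]
roofFR top [ 0.6232 -0.1222  0.06  ]
roofRL top [ 0.7578 -0.0851  0.06  ]
roofRR top [ 0.7473 -0.1479  0.06  ]
plFL top [ 0.5294 -0.0321  0.003 ]
plFR top [ 0.5162 -0.1118  0.003 ]
plRR top [ 0.7475 -0.1576  0.003 ]
roofFL sc [ 0.6373 -0.0613  0.06  ]
roofFR sc [ 0.6267 -0.1224  0.06  ]
roofRL sc [ 0.757  -0.0873  0.06  ]
roofRR sc [ 0.7449 -0.1486  0.06  ]
plFR sc [ 0.5169 -0.1094  0.003 ]
plRR sc [ 0.7475 -0.156   0.003 ]
headTL top [0.6126 0.1349 0.02  ]
headTR top [0.6143 0.1074 0.02  ]
hand top FL top [0.5256 0.1213 0.058 ]
hand top FR top [0.526  0.1005 0.058 ]
hand top RL top [0.4897 0.119  0.058 ]
footFR top [0.5292 0.0967 0.006 ]
footRR top [0.4934 0.0945 0.006 ]
headTL sc [0.6086 0.1369 0.02  ]
headTR sc [0.6115 0.1094 0.02  ]
headBR sc [0.61   0.1117 0.    ]
htopFL sc [0.5243 0.1189 0.058 ]
htopFR sc [0.5252 0.1039 0.058 ]
htopRL sc [0.4914 0.1168 0.058 ]
htopRR sc [0.4939 0.1034 0.058 ]
footRR sc [0.4946 0.0975 0.003 ]
footFR sc [0.5292 0.0995 0.003 ]
footRL sc [0.4907 0.1278 0.003 ]
carRL top [ 0.5519 -0.0564  0.023 ]
carRR top [ 0.5463 -0.0983  0.023 ]
carFL top [ 0.5923 -0.0615  0.023 ]
carFR top [ 0.5861 -0.104   0.023 ]
carRL sc [ 0.5491 -0.0584  0.023 ]
carRR sc [ 0.5469 -0.0958  0.023 ]
carFR sc [ 0.5874 -0.1045  0.023 ]
beaker top [0.7038 0.1202 0.    ]
rimL top [0.5145 0.1549 0.02  ]
rimL sc [0.5069 0.159  0.02  ]
rimL in bottom sc [ 0.5239  0.1592 -0.    ]
```

Both cameras agree. The port axis is at about −11.4° with the mouth at (.631,−.0925). The stick grip is at about (.508,.111) with a heading of about 5°. I'm setting out now.

```bash
python3 -m pendant '[{"grip":0.5,"travel":[0,0,0],"twist":-0.094},{"grip":0.5,"travel":[0,0,0],"twist":-0.094},{"grip":0.5,"travel":[0,0,0],"twist":-0.094},{"grip":0.5,"travel":[0,0,0],"twist":-0.094},{"grip":0.5,"travel":[-0.019,-0.029,0],"twist":0},{"grip":0.5,"travel":[-0.019,-0.029,0],"twist":0},{"grip":0.5,"travel":[-0.019,-0.029,0],"twist":0},{"grip":0.5,"travel":[-0.019,-0.029,0],"twist":0}]'
python3 -m pendant '[{"grip":0.5,"travel":[-0.019,-0.029,0],"twist":0},{"grip":0.5,"travel":[-0.019,-0.029,0],"twist":0},{"grip":0.5,"travel":[-0.019,-0.029,0],"twist":0},{"grip":0.5,"travel":[-0.019,-0.029,0],"twist":0},{"grip":0.5,"travel":[-0.019,-0.029,0],"twist":0},{"grip":0.5,"travel":[-0.019,-0.029,0],"twist":0},{"grip":0.5,"travel":[-0.019,-0.029,0],"twist":0},{"grip":0.5,"travel":[-0.019,-0.029,0],"twist":0}]'
```

```text
t: 0.77
tcp_pos: [0.2495, 0.4411, 0.2308]
orientation: [[-0.996, -0.089, -0.0], [-0.089, 0.996, -0.001], [0.0, -0.001, -1.0]]
contact_force: [0.9, 1.0, 0.4]
opening: 0.0427
finger_force: 0.0
t: 1.43
tcp_pos: [0.4215, 0.2232, 0.2311]
orientation: [[-0.996, -0.088, -0.0], [-0.088, 0.996, -0.0], [0.0, -0.0, -1.0]]
contact_force: [0.2, 0.4, 0.6]
opening: 0.0428
finger_force: 0.0
```

```bash
python3 -m pendant '[{"grip":0.5,"travel":[-0.0155,-0.0239,0.01],"twist":0},{"grip":0.5,"travel":[-0.0155,-0.0239,0.01],"twist":0},{"grip":0.5,"travel":[-0.0155,-0.0239,0.01],"twist":0},{"grip":0.5,"travel":[-0.0155,-0.0239,0.01],"twist":0},{"grip":0.5,"travel":[-0.0155,-0.0239,0.01],"twist":0},{"grip":0.5,"travel":[0,0,0.03],"twist":0},{"grip":0.5,"travel":[0,0,0.03],"twist":0},{"grip":0.5,"travel":[0,0,0.035],"twist":0}]'
python3 - <<'E'
from h import *
import cv2
i=arm.get_image("scene")[:,:,::-1]; print(proj("scene",arm.get_state()["tcp_pos"]))
cv2.imwrite("pics/c.png",cv2.resize(i[120:290,160:400],None,fx=3.2,fy=3.2,interpolation=cv2.INTER_CUBIC))
E
```

```text
t: 2.1
tcp_pos: [0.5096, 0.112, 0.0858]
orientation: [[-0.996, -0.087, 0.003], [-0.087, 0.996, 0.001], [-0.003, 0.0, -1.0]]
contact_force: [0.4, -0.5, 0.1]
opening: 0.0428
finger_force: 0.0
[234.36323439 208.94075814]
```

View pics/c.png

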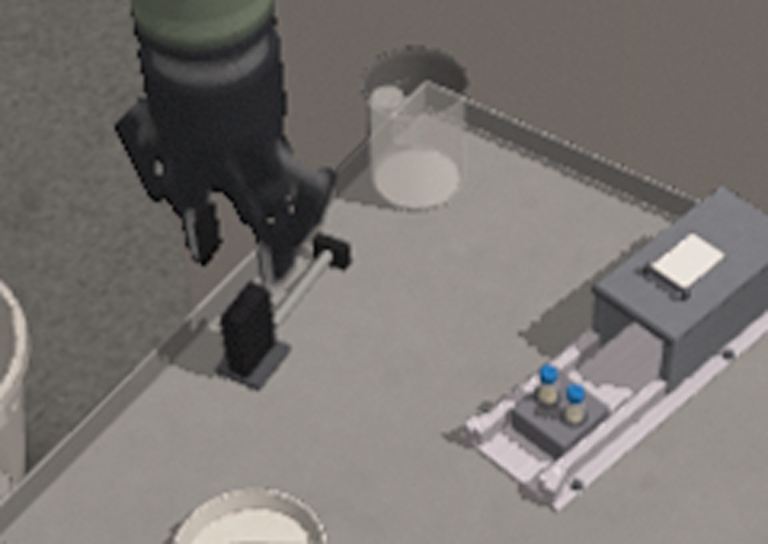

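The fingers straddle the handle at crop pixel (248,300), so I go down and grip.

```bash
python3 -m pendant '[{"grip":0.5,"travel":[0,0,0.02],"twist":0},{"grip":0.5,"travel":[0,0,0.02],"twist":0},{"grip":0.5,"travel":[0,0,0.02],"twist":0},{"grip":0.5,"travel":[0,0,0.003],"twist":0},{"grip":0,"travel":[0,0,0],"twist":0},{"grip":0,"travel":[0,0,0],"twist":0},{"grip":0,"travel":[0,0,0],"twist":0},{"grip":0,"travel":[0,0,0],"twist":0}]'
python3 -m pendant '[{"grip":0,"travel":[0,0,0],"twist":0},{"grip":0,"travel":[0,0,0],"twist":0},{"grip":0,"travel":[0,0,0],"twist":0}]'
```

```text
t: 2.82
tcp_pos: [0.5094, 0.1128, 0.0245]
orientation: [[-0.996, -0.088, 0.002], [-0.088, 0.996, 0.0], [-0.002, 0.0, -1.0]]
contact_force: [-0.4, 1.3, -1.2]
opening: 0.0149
finger_force: 60.3
t: 3.07
tcp_pos: [0.5094, 0.1128, 0.0245]
orientation: [[-0.996, -0.088, 0.002], [-0.088, 0.996, 0.001], [-0.002, 0.0, -1.0]]
contact_force: [-1.9, 0.3, 6.4]
opening: 0.0153
finger_force: 61.7
```

```bash
python3 -m pendant '[{"grip":0,"travel":[0,0,-0.015],"twist":0},{"grip":0,"travel":[0,0,-0.02],"twist":0},{"grip":0,"travel":[0,0,-0.025],"twist":0},{"grip":0,"travel":[0,0,0],"twist":0.0957},{"grip":0,"travel":[0,0,0],"twist":0.0957},{"grip":0,"travel":[0,0,0],"twist":0.0957},{"grip":0,"travel":[0,0,0],"twist":0}]'
python3 -m pendant '[{"grip":0,"travel":[0.0045,-0.0222,0],"twist":0},{"grip":0,"travel":[0.0045,-0.0222,0],"twist":0},{"grip":0,"travel":[0.0045,-0.0222,0],"twist":0},{"grip":0,"travel":[0.0045,-0.0222,0],"twist":0},{"grip":0,"travel":[0.0045,-0.0222,0],"twist":0},{"grip":0,"travel":[0.0045,-0.0222,0],"twist":0},{"grip":0,"travel":[0.0045,-0.0222,0],"twist":0},{"grip":0,"travel":[0.0045,-0.0222,0],"twist":0}]'
python3 -m pendant '[{"grip":0,"travel":[0,0,0],"twist":0},{"grip":0,"travel":[0,0,0],"twist":0}]'
python3 - <<'E'
from h import *
import cv2
s=arm.get_state();p=s["tcp_pos"];a=np.array([.9803,-.1977,0]);print(p, s["opening"])
f=p+.104*a; f[2]=p[2]-.0245+.02
print("face top expected top/scene",proj("top",f),proj("scene",f))
T=arm.get_image("top")[:,:,::-1];S=arm.get_image("scene")[:,:,::-1]
A=cv2.resize(T[150:300,270:370],None,fx=4,fy=4,interpolation=cv2.INTER_CUBIC)
B=cv2.resize(S[180:330,220:320],None,fx=4,fy=4,interpolation=cv2.INTER_CUBIC)
cv2.imwrite("pics/d.png",np.hstack([A,B]))
E
```

```text
t: 3.65
tcp_pos: [0.5085, 0.1125, 0.0834]
orientation: [[-0.98, 0.199, -0.0], [0.199, 0.98, 0.0], [0.0, 0.0, -1.0]]
contact_force: [0.2, 0.6, -1.5]
opening: 0.0151
finger_force: 60.6
t: 4.32
tcp_pos: [0.4376, -0.0553, 0.0832]
orientation: [[-0.981, 0.195, -0.0], [0.195, 0.981, 0.0], [0.0, 0.0, -1.0]]
contact_force: [0.1, -1.5, -0.9]
opening: 0.0153
finger_force: 60.5
t: 4.48
tcp_pos: [0.4379, -0.055, 0.0832]
orientation: [[-0.98, 0.198, -0.0], [0.198, 0.98, 0.0], [0.0, 0.0, -1.0]]
contact_force: [0.4, -0.3, -1.3]
opening: 0.0154
finger_force: 60.6
[ 0.43789205 -0.05503904  0.08324928] 0.015409726848592842
face top expected top/scene [332.01445202 251.25044992] [325.7078046 237.5658818]
```

View pics/d.png

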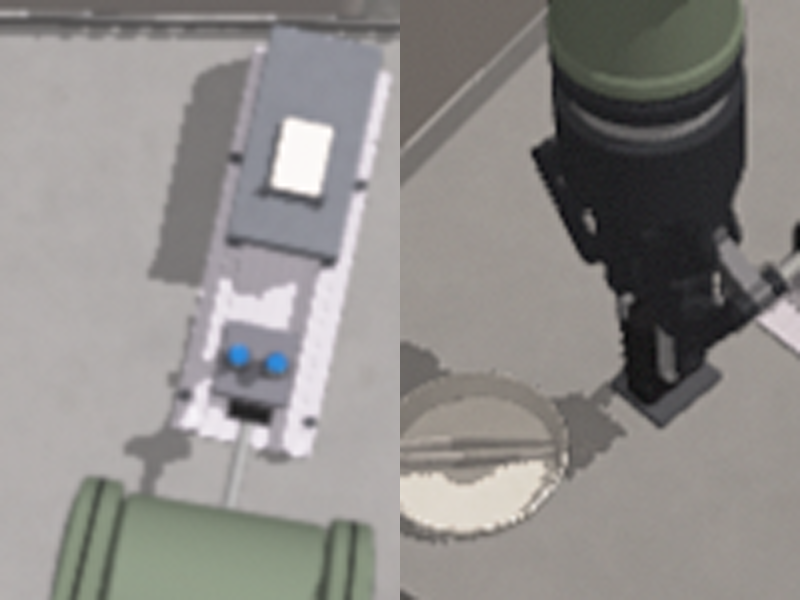

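The head is centred on the lane at crop pixel (250,400), the foot is level, and the dish is clear of it. I lower the stick into the lane.

```bash
python3 -m pendant '[{"grip":0,"travel":[0.003,0,0.015],"twist":0},{"grip":0,"travel":[0,0,0.015],"twist":0},{"grip":0,"travel":[0,0,0.014],"twist":0},{"grip":0,"travel":[0,0,0.008],"twist":0},{"grip":0,"travel":[0,0,0],"twist":0},{"grip":0,"travel":[0,0,0],"twist":0}]'
python3 -m pendant '[{"grip":0,"travel":[-0.004,0,0],"twist":0},{"grip":0,"travel":[-0.004,0,0],"twist":0},{"grip":0,"travel":[-0.004,0,0],"twist":0},{"grip":0,"travel":[-0.004,0,0],"twist":0},{"grip":0,"travel":[-0.004,0,0],"twist":0},{"grip":0,"travel":[-0.004,0,0],"twist":0},{"grip":0,"travel":[0,0,0],"twist":0}]'
```

```text
t: 5.08
tcp_pos: [0.4357, -0.0533, 0.0312]
orientation: [[-0.981, 0.196, -0.0], [0.196, 0.981, 0.0], [0.0, 0.0, -1.0]]
contact_force: [0.6, 0.1, -1.6]
opening: 0.0154
finger_force: 60.6
t: 5.67
tcp_pos: [0.4603, -0.0588, 0.0314]
orientation: [[-0.98, 0.198, 0.002], [0.198, 0.98, -0.0], [-0.002, 0.0, -1.0]]
contact_force: [1.3, 0.8, -1.4]
opening: 0.0157
finger_force: 60.6
```

```bash
for i in 1; do python3 -m pendant '[{"grip":0,"travel":[-0.004,0,0],"twist":0},{"grip":0,"travel":[-0.004,0,0],"twist":0},{"grip":0,"travel":[-0.004,0,0],"twist":0},{"grip":0,"travel":[-0.004,0,0],"twist":0},{"grip":0,"travel":[-0.004,0,0],"twist":0},{"grip":0,"travel":[-0.004,0,0],"twist":0},{"grip":0,"travel":[-0.004,0,0],"twist":0},{"grip":0,"travel":[0,0,0],"twist":0}]'; done
python3 -m pendant '[{"grip":0,"travel":[-0.004,0,0],"twist":0},{"grip":0,"travel":[-0.004,0,0],"twist":0},{"grip":0,"travel":[-0.004,0,0],"twist":0},{"grip":0,"travel":[-0.004,0,0],"twist":0},{"grip":0,"travel":[-0.004,0,0],"twist":0},{"grip":0,"travel":[-0.004,0,0],"twist":0},{"grip":0,"travel":[0,0,0],"twist":0},{"grip":0,"travel":[0,0,0],"twist":0}]'
python3 - <<'E'
from h import *
import cv2
T=arm.get_image("top")[:,:,::-1];S=arm.get_image("scene")[:,:,::-1]
cv2.imwrite("pics/e_top.png",T);cv2.imwrite("pics/e_sc.png",S)
A=cv2.resize(T[150:300,270:370],None,fx=4,fy=4,interpolation=cv2.INTER_CUBIC)
B=cv2.resize(S[150:300,320:420],None,fx=4,fy=4,interpolation=cv2.INTER_CUBIC)
cv2.imwrite("pics/e.png",np.hstack([A,B]))
E
```

```text
t: 6.33
tcp_pos: [0.4878, -0.0643, 0.0314]
orientation: [[-0.98, 0.198, 0.002], [0.198, 0.98, -0.0], [-0.002, 0.0, -1.0]]
contact_force: [0.2, -0.8, -1.5]
opening: 0.0152
finger_force: 60.6
t: 7.0
tcp_pos: [0.5108, -0.069, 0.0314]
orientation: [[-0.98, 0.198, 0.002], [0.198, 0.98, -0.0], [-0.002, 0.0, -1.0]]
contact_force: [0.5, 0.0, -1.8]
opening: 0.015
finger_force: 60.6
```

View pics/e.png

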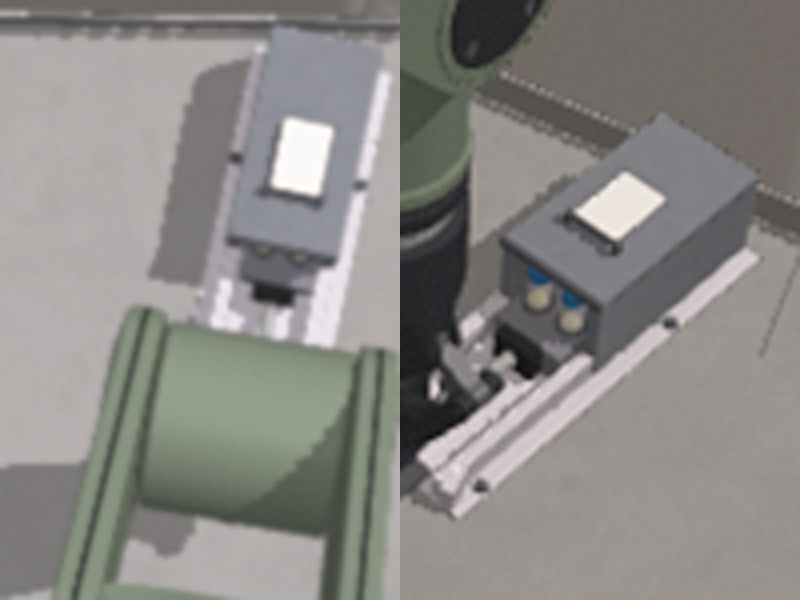

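The carrier sits at the mouth, straight in the lane, with the flag flat; in the crop the blade spans (270–333, 118–200). From here I watch the flag by its white pixel count in the top view.

```bash
cat > flag.py <<'E'
from h import *
T=arm.get_image("top");S=arm.get_image("scene")
m=(T[165:212,328:362].min(2)>200);v=np.where(m)[0]
k=(S[160:225,455-100:500-100+15].min(2)>200);w=np.where(k)[0]
s=arm.get_state();p=s["tcp_pos"];a=np.array([.9803,-.1977,0]);F=s["contact_force"]
print("flag top n",m.sum(),"rows",v.min()+165 if len(v) else None,v.max()+165 if len(v) else None,"scene n",k.sum(),(w.min()+160,w.max()+160) if len(w) else None,"push x %.4f y %.4f F %.2f t %.2f"%((p-[.631,-.0925,0])@a+.106,(p-[.631,-.0925,0])@[.1977,.9803,0],F@a,s["t"]))
E
python3 flag.py
python3 -m pendant '[{"grip":0,"travel":[-0.003,0,0],"twist":0},{"grip":0,"travel":[-0.003,0,0],"twist":0},{"grip":0,"travel":[-0.003,0,0],"twist":0},{"grip":0,"travel":[-0.003,0,0],"twist":0},{"grip":0,"travel":[-0.003,0,0],"twist":0},{"grip":0,"travel":[-0.002,0,0],"twist":0},{"grip":0,"travel":[0,0,0],"twist":0}]' | grep force; python3 flag.py
python3 -m pendant '[{"grip":0,"travel":[-0.002,0,0],"twist":0},{"grip":0,"travel":[-0.002,0,0],"twist":0},{"grip":0,"travel":[0,0,0],"twist":0}]'| grep force; python3 flag.py
```

```text
flag top n 259 rows 180 211 scene n 206 (np.int64(194), np.int64(224)) push x -0.0172 y -0.0007 F -0.13 t 7.20
contact_force: [-0.6, -0.8, -1.2]
finger_force: 60.6
flag top n 261 rows 180 211 scene n 199 (np.int64(194), np.int64(224)) push x 0.0003 y -0.0007 F -0.21 t 7.88
contact_force: [-1.1, -0.2, -1.8]
finger_force: 60.6
flag top n 261 rows 180 211 scene n 205 (np.int64(194), np.int64(224)) push x 0.0038 y -0.0007 F -0.36 t 8.23
```

```bash
sed -i '$a import sys; sys.exit(m.sum()<250)' flag.py
python3 -m pendant '[{"grip":0,"travel":[-0.0015,0,0],"twist":0},{"grip":0,"travel":[-0.0015,0,0],"twist":0},{"grip":0,"travel":[0,0,0],"twist":0},{"grip":0,"travel":[0,0,0],"twist":0}]'| grep contact; python3 flag.py && python3 -m pendant '[{"grip":0,"travel":[-0.0015,0,0],"twist":0},{"grip":0,"travel":[-0.0015,0,0],"twist":0},{"grip":0,"travel":[0,0,0],"twist":0},{"grip":0,"travel":[0,0,0],"twist":0}]'| grep contact; python3 flag.py && python3 -m pendant '[{"grip":0,"travel":[-0.0015,0,0],"twist":0},{"grip":0,"travel":[-0.0015,0,0],"twist":0},{"grip":0,"travel":[0,0,0],"twist":0},{"grip":0,"travel":[0,0,0],"twist":0}]'| grep contact; python3 flag.py
```

```text
contact_force: [-0.3, -0.1, -0.3]
flag top n 260 rows 180 211 scene n 202 (np.int64(194), np.int64(224)) push x 0.0069 y -0.0007 F 0.13 t 8.67
flag top n 261 rows 180 211 scene n 202 (np.int64(194), np.int64(224)) push x 0.0069 y -0.0007 F -0.34 t 8.77
flag top n 261 rows 180 211 scene n 201 (np.int64(194), np.int64(224)) push x 0.0069 y -0.0007 F -1.08 t 8.87False
False
False
```

```bash
sed -i 's/sys.exit(m.sum()<250)/sys.exit(int(m.sum()<250))/' flag.py
python3 -m pendant '[{"grip":0,"travel":[-0.0015,0,0],"twist":0},{"grip":0,"travel":[-0.0015,0,0],"twist":0},{"grip":0,"travel":[0,0,0],"twist":0},{"grip":0,"travel":[0,0,0],"twist":0}]'| grep contact; python3 flag.py && python3 -m pendant '[{"grip":0,"travel":[-0.0015,0,0],"twist":0},{"grip":0,"travel":[-0.0015,0,0],"twist":0},{"grip":0,"travel":[0,0,0],"twist":0},{"grip":0,"travel":[0,0,0],"twist":0}]'| grep contact && python3 flag.py && python3 -m pendant '[{"grip":0,"travel":[-0.0015,0,0],"twist":0},{"grip":0,"travel":[-0.0015,0,0],"twist":0},{"grip":0,"travel":[0,0,0],"twist":0},{"grip":0,"travel":[0,0,0],"twist":0}]'| grep contact && python3 flag.py
```

```text
contact_force: [-0.9, 0.3, -1.0]
flag top n 261 rows 180 211 scene n 202 (np.int64(194), np.int64(224)) push x 0.0097 y -0.0007 F -0.64 t 9.30
contact_force: [-0.7, -0.0, -3.2]
flag top n 260 rows 180 211 scene n 200 (np.int64(194), np.int64(224)) push x 0.0129 y -0.0007 F -0.47 t 9.73
contact_force: [-0.2, -0.6, -2.2]
flag top n 260 rows 180 211 scene n 205 (np.int64(194), np.int64(224)) push x 0.0159 y -0.0007 F -0.83 t 10.17
```

```bash
python3 -m pendant '[{"grip":0,"travel":[-0.0015,0,0],"twist":0},{"grip":0,"travel":[-0.0015,0,0],"twist":0},{"grip":0,"travel":[0,0,0],"twist":0},{"grip":0,"travel":[0,0,0],"twist":0}]'| grep contact; python3 flag.py && python3 -m pendant '[{"grip":0,"travel":[-0.0015,0,0],"twist":0},{"grip":0,"travel":[-0.0015,0,0],"twist":0},{"grip":0,"travel":[0,0,0],"twist":0},{"grip":0,"travel":[0,0,0],"twist":0}]'| grep contact && python3 flag.py && python3 -m pendant '[{"grip":0,"travel":[-0.0015,0,0],"twist":0},{"grip":0,"travel":[-0.0015,0,0],"twist":0},{"grip":0,"travel":[0,0,0],"twist":0},{"grip":0,"travel":[0,0,0],"twist":0}]'| grep contact && python3 flag.py
```

```text
contact_force: [-0.9, 0.9, -1.5]
flag top n 261 rows 180 211 scene n 203 (np.int64(194), np.int64(224)) push x 0.0189 y -0.0007 F -0.65 t 10.60
contact_force: [-0.9, 0.1, -1.1]
flag top n 261 rows 180 211 scene n 203 (np.int64(194), np.int64(224)) push x 0.0219 y -0.0007 F -0.52 t 11.03
contact_force: [0.5, 0.8, -1.2]
flag top n 261 rows 180 211 scene n 201 (np.int64(194), np.int64(224)) push x 0.0249 y -0.0007 F -0.86 t 11.47
```

```bash
python3 -m pendant '[{"grip":0,"travel":[-0.0015,0,0],"twist":0},{"grip":0,"travel":[-0.0015,0,0],"twist":0},{"grip":0,"travel":[0,0,0],"twist":0},{"grip":0,"travel":[0,0,0],"twist":0}]'| grep contact; python3 flag.py && python3 -m pendant '[{"grip":0,"travel":[-0.0015,0,0],"twist":0},{"grip":0,"travel":[-0.0015,0,0],"twist":0},{"grip":0,"travel":[0,0,0],"twist":0},{"grip":0,"travel":[0,0,0],"twist":0}]'| grep contact && python3 flag.py && python3 -m pendant '[{"grip":0,"travel":[-0.0015,0,0],"twist":0},{"grip":0,"travel":[-0.0015,0,0],"twist":0},{"grip":0,"travel":[0,0,0],"twist":0},{"grip":0,"travel":[0,0,0],"twist":0}]'| grep contact && python3 flag.py
```

```text
contact_force: [-0.6, 0.7, -1.4]
flag top n 256 rows 180 210 scene n 199 (np.int64(194), np.int64(224)) push x 0.0279 y -0.0007 F -0.04 t 11.90
contact_force: [-0.3, -0.1, -0.7]
flag top n 250 rows 180 208 scene n 198 (np.int64(194), np.int64(224)) push x 0.0309 y -0.0007 F -0.48 t 12.33
contact_force: [-0.7, 0.8, -1.8]
flag top n 245 rows 180 206 scene n 200 (np.int64(194), np.int64(224)) push x 0.0339 y -0.0007 F -0.81 t 12.77
```

```bash
sed -i 's/T\[165:212,328:362\]/T[165:201,335:354]/; s/S\[160:225,455-100:500-100+15\]/S[180:215,360:392]/; s/<250/<120/' flag.py; python3 flag.py
python3 - <<'E'
import cv2,numpy as np
T=cv2.imread("pics/e_top.png");S=cv2.imread("pics/e_sc.png")
print((T[165:201,335:354].min(2)>200).sum(),(S[180:215,360:392].min(2)>200).sum())
E
```

```text
flag top n 208 rows 180 198 scene n 178 (np.int64(174), np.int64(188)) push x 0.0339 y -0.0007 F -0.78 t 12.87
208 180
```

```bash
sed -i 's/<120/<198/' flag.py
python3 -m pendant '[{"grip":0,"travel":[-0.0015,0,0],"twist":0},{"grip":0,"travel":[-0.001,0,0],"twist":0},{"grip":0,"travel":[0,0,0],"twist":0},{"grip":0,"travel":[0,0,0],"twist":0}]'| grep contact; python3 flag.py && python3 -m pendant '[{"grip":0,"travel":[-0.001,0,0],"twist":0},{"grip":0,"travel":[-0.001,0,0],"twist":0},{"grip":0,"travel":[0,0,0],"twist":0},{"grip":0,"travel":[0,0,0],"twist":0}]'| grep contact && python3 flag.py && python3 -m pendant '[{"grip":0,"travel":[-0.001,0,0],"twist":0},{"grip":0,"travel":[-0.001,0,0],"twist":0},{"grip":0,"travel":[0,0,0],"twist":0},{"grip":0,"travel":[0,0,0],"twist":0}]'| grep contact && python3 flag.py
```

```text
contact_force: [-1.6, 0.8, -0.6]
flag top n 208 rows 180 198 scene n 178 (np.int64(174), np.int64(188)) push x 0.0362 y -0.0007 F -1.01 t 13.30
contact_force: [-1.4, -0.2, -1.4]
flag top n 208 rows 180 198 scene n 179 (np.int64(174), np.int64(188)) push x 0.0383 y -0.0007 F -0.87 t 13.73
contact_force: [-0.9, 0.7, 0.3]
flag top n 197 rows 180 198 scene n 6 (np.int64(173), np.int64(188)) push x 0.0401 y -0.0007 F -0.76 t 14.17
```

The flag has begun to move, so I switch to 1 mm and then 0.5 mm taps.

```bash
sed -i 's/print("flag/print("loose",(T[165:201,335:354].min(2)>150).sum(),end=" ");print("flag/' flag.py
python3 -m pendant '[{"grip":0,"travel":[-0.001,0,0],"twist":0},{"grip":0,"travel":[0,0,0],"twist":0},{"grip":0,"travel":[0,0,0],"twist":0}]'| grep contact; python3 flag.py ; python3 -m pendant '[{"grip":0,"travel":[-0.001,0,0],"twist":0},{"grip":0,"travel":[0,0,0],"twist":0},{"grip":0,"travel":[0,0,0],"twist":0}]'| grep contact; python3 flag.py
python3 - <<'E'
from h import *
import cv2
T=arm.get_image("top")[:,:,::-1];S=arm.get_image("scene")[:,:,::-1]
A=cv2.resize(T[165:215,325:365],None,fx=8,fy=8,interpolation=cv2.INTER_CUBIC)
B=cv2.resize(S[165:215,350:400],None,fx=8,fy=8,interpolation=cv2.INTER_CUBIC)
cv2.imwrite("pics/f.png",np.hstack([A,B]))
E
```

```text
contact_force: [-2.1, 0.9, -0.3]
loose 222 flag top n 19 rows 182 185 scene n 0 None push x 0.0412 y -0.0007 F -1.71 t 14.52
contact_force: [-1.3, 0.3, -1.5]
loose 68 flag top n 12 rows 186 188 scene n 0 None push x 0.0422 y -0.0007 F -1.76 t 14.87
```

View pics/f.png

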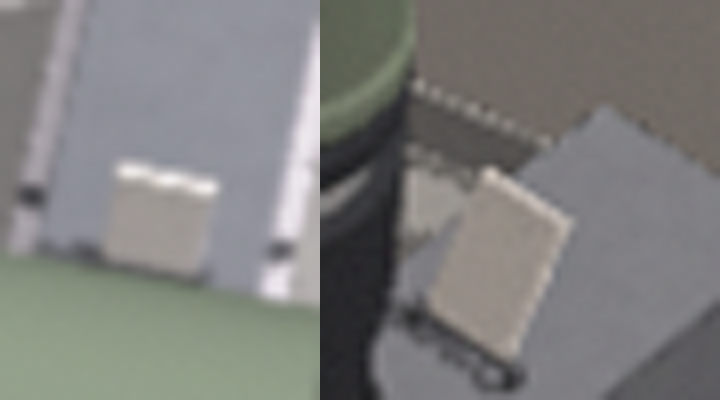

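The blade is partly raised. In the scene crop its tip edge midpoint is at (210,196), which is full-image (375.8,189.1). I compute the angle from that.

Run:
```python
from h import *
M=np.array([.631,-.0925,0]);a=np.array([.9803,-.1977,0])
for L in(.040,):
  for th in np.arange(0,1.81,.15):
    X=M+a*(.03+L*np.cos(th));X[2]=.066+L*np.sin(th); h=M+a*.03;h[2]=.066
    print("%.2f"%th,proj("scene",X).round(1),proj("top",X).round(1),proj("scene",h).round(1),proj("top",h).round(1))
```

```text
0.00 [380.6 197. ] [346.7 181.4] [367.6 207.4] [342.9 198.4]
0.15 [380.7 195.1] [346.8 181. ] [367.6 207.4] [342.9 198.4]
0.30 [380.6 193.4] [346.8 181. ] [367.6 207.4] [342.9 198.4]
0.45 [380.1 192. ] [346.7 181.4] [367.6 207.4] [342.9 198.4]
0.60 [379.4 190.9] [346.5 182.2] [367.6 207.4] [342.9 198.4]
0.75 [378.4 190.2] [346.3 183.4] [367.6 207.4] [342.9 198.4]
0.90 [377.2 189.9] [345.9 184.9] [367.6 207.4] [342.9 198.4]
1.05 [375.7 189.9] [345.5 186.8] [367.6 207.4] [342.9 198.4]
1.20 [374.  190.4] [345.1 189. ] [367.6 207.4] [342.9 198.4]
1.35 [372.2 191.3] [344.5 191.3] [367.6 207.4] [342.9 198.4]
1.50 [370.2 192.5] [344.  193.9] [367.6 207.4] [342.9 198.4]
1.65 [368.2 194.1] [343.4 196.6] [367.6 207.4] [342.9 198.4]
1.80 [366.1 196. ] [342.8 199.3] [367.6 207.4] [342.9 198.4]
```

The angle is about 1.05 rad, which leaves about 1.5 mm. Now tiny taps.

```bash
cat > tip.py <<'E'
from h import *
for n,b in(("top",(165,201,335,354)),("scene",(178,215,360,390))):
    g=arm.get_image(n)[b[0]:b[1],b[2]:b[3]].min(2).astype(int);m=g>(130 if n=="scene" else 150)
    print(n,m.sum(),[(i+b[0],int(r.sum())) for i,r in enumerate(m) if r.sum()>2][:4],end=" ")
p=arm.get_state();print("x %.4f F %.2f"%((p["tcp_pos"]-[.631,-.0925,0])@[.9803,-.1977,0]+.106,p["contact_force"]@[.9803,-.1977,0]))
E
python3 tip.py
python3 -m pendant '[{"grip":0,"travel":[-0.0005,0,0],"twist":0},{"grip":0,"travel":[0,0,0],"twist":0},{"grip":0,"travel":[0,0,0],"twist":0}]'| grep contact; python3 tip.py; python3 -m pendant '[{"grip":0,"travel":[-0.0005,0,0],"twist":0},{"grip":0,"travel":[0,0,0],"twist":0},{"grip":0,"travel":[0,0,0],"twist":0}]'| grep contact; python3 tip.py
```

```text
top 69 [(185, 6), (186, 11), (187, 14), (188, 10)] scene 291 [(186, 5), (187, 8), (188, 12), (189, 15)] x 0.0423 F -0.92
contact_force: [-1.8, 0.2, -0.4]
top 49 [(186, 6), (187, 11), (188, 13), (189, 10)] scene 119 [(186, 3), (187, 7), (188, 11), (189, 12)] x 0.0425 F -2.53
contact_force: [-2.5, 0.2, -1.4]
top 47 [(189, 5), (190, 10), (191, 14), (192, 10)] scene 105 [(187, 7), (188, 9), (189, 9), (190, 10)] x 0.0432 F -1.89
```

```bash
python3 -m pendant '[{"grip":0,"travel":[-0.0004,0,0],"twist":0},{"grip":0,"travel":[0,0,0],"twist":0},{"grip":0,"travel":[0,0,0],"twist":0}]'| grep contact; python3 tip.py
python3 -m pendant '[{"grip":0,"travel":[0,0,0],"twist":0},{"grip":0,"travel":[0,0,0],"twist":0}]'| grep contact; python3 tip.py
```

```text
contact_force: [-1.6, -0.3, -0.5]
top 45 [(191, 5), (192, 10), (193, 13), (194, 10)] scene 88 [(188, 6), (189, 8), (190, 9), (191, 8)] x 0.0435 F -2.09
contact_force: [-1.3, -0.1, -0.2]
top 44 [(191, 5), (192, 10), (193, 12), (194, 10)] scene 89 [(187, 3), (188, 5), (189, 8), (190, 8)] x 0.0436 F -1.58
```

The flag is at about 1.45 rad with force still low. I back off a little and check that it stays up.

```bash
python3 -m pendant '[{"grip":0,"travel":[0.001,0,0],"twist":0},{"grip":0,"travel":[0.002,0,0],"twist":0},{"grip":0,"travel":[0.003,0,0],"twist":0},{"grip":0,"travel":[0,0,0],"twist":0},{"grip":0,"travel":[0,0,0],"twist":0},{"grip":0,"travel":[0,0,0],"twist":0}]'| grep contact; python3 tip.py
```

```text
contact_force: [-0.0, -0.9, -1.1]
top 45 [(191, 5), (192, 10), (193, 13), (194, 10)] scene 100 [(181, 3), (186, 4), (187, 5), (188, 7)] x 0.0377 F 0.58
```

```bash
python3 -m pendant '[{"grip":0,"travel":[0.008,0,0],"twist":0},{"grip":0,"travel":[0.015,0,0],"twist":0},{"grip":0,"travel":[0.018,0,0],"twist":0},{"grip":0,"travel":[0.018,0,0],"twist":0},{"grip":0,"travel":[0.018,0,0],"twist":0},{"grip":0,"travel":[0.018,0,0],"twist":0},{"grip":0,"travel":[0.01,0,0],"twist":0},{"grip":0,"travel":[0,0,0],"twist":0}]'| grep -E "contact|tcp"
python3 -m pendant '[{"grip":0,"travel":[0,0,-0.02],"twist":0},{"grip":0,"travel":[0,0,-0.02],"twist":0},{"grip":0,"travel":[0,0,-0.02],"twist":0},{"grip":0,"travel":[0,0,0],"twist":-0.0957},{"grip":0,"travel":[0,0,0],"twist":-0.0957},{"grip":0,"travel":[0,0,0],"twist":-0.0957},{"grip":0,"travel":[0,0,0],"twist":0}]'; python3 tip.py
```

```text
tcp_pos: [0.4578, -0.0584, 0.0312]
contact_force: [0.4, -0.5, -1.7]
t: 18.23
tcp_pos: [0.462, -0.0591, 0.0917]
orientation: [[-0.996, -0.09, 0.002], [-0.09, 0.996, -0.0], [-0.002, -0.0, -1.0]]
contact_force: [-0.2, 0.4, -0.6]
opening: 0.0152
finger_force: 60.5
top 42 [(191, 5), (192, 10), (193, 12), (194, 10)] scene 119 [(180, 3), (181, 5), (182, 4), (186, 4)] x -0.0667 F -0.66
```

```bash
python3 -m pendant '[{"grip":0,"travel":[-0.0078,0.0208,0],"twist":0},{"grip":0,"travel":[-0.0078,0.0208,0],"twist":0},{"grip":0,"travel":[-0.0078,0.0208,0],"twist":0},{"grip":0,"travel":[-0.0078,0.0208,0],"twist":0},{"grip":0,"travel":[-0.0078,0.0208,0],"twist":0},{"grip":0,"travel":[-0.0078,0.0208,0],"twist":0},{"grip":0,"travel":[-0.0078,0.0208,0],"twist":0},{"grip":0,"travel":[-0.0078,0.0208,0],"twist":0}]' | grep tcp
python3 -m pendant '[{"grip":0,"travel":[0,0,0.02],"twist":0},{"grip":0,"travel":[0,0,0.02],"twist":0},{"grip":0,"travel":[0,0,0.014],"twist":0},{"grip":0,"travel":[0,0,0.006],"twist":0},{"grip":0,"travel":[0,0,0.003],"twist":0},{"grip":0,"travel":[0,0,0],"twist":0},{"grip":0,"travel":[0,0,0],"twist":0}]'
```

```text
tcp_pos: [0.5088, 0.1135, 0.0912]
t: 19.58
tcp_pos: [0.509, 0.1124, 0.0289]
orientation: [[-0.996, -0.087, 0.001], [-0.087, 0.996, 0.0], [-0.001, 0.0, -1.0]]
contact_force: [-0.1, -0.1, -0.2]
opening: 0.0156
finger_force: 60.6
```

```bash
python3 -m pendant '[{"grip":0,"travel":[0,0,0.002],"twist":0},{"grip":0,"travel":[0,0,0.001],"twist":0},{"grip":0,"travel":[0,0,0.001],"twist":0},{"grip":0,"travel":[0,0,0.0004],"twist":0},{"grip":0,"travel":[0,0,0],"twist":0},{"grip":0,"travel":[0,0,0],"twist":0}]'
```

```text
t: 20.08
tcp_pos: [0.5085, 0.1124, 0.0245]
orientation: [[-0.996, -0.088, 0.001], [-0.088, 0.996, 0.0], [-0.001, 0.0, -1.0]]
contact_force: [-1.3, -0.1, 4.3]
opening: 0.0151
finger_force: 61.3
```

The stick is touching the trolley top. I release it and rise.

```bash
python3 -m pendant '[{"grip":0.5,"travel":[0,0,0],"twist":0},{"grip":0.5,"travel":[0,0,0],"twist":0},{"grip":0.5,"travel":[0,0,0],"twist":0},{"grip":0.5,"travel":[0,0,0],"twist":0},{"grip":0.5,"travel":[0,0,0],"twist":0},{"grip":0.5,"travel":[0,0,-0.005],"twist":0},{"grip":0.5,"travel":[0,0,-0.01],"twist":0},{"grip":0.5,"travel":[0,0,-0.02],"twist":0}]'
python3 -m pendant '[{"grip":0.5,"travel":[0,0,-0.03],"twist":0},{"grip":0.5,"travel":[0,0,-0.03],"twist":0},{"grip":0.5,"travel":[0,0,-0.03],"twist":0},{"grip":0.5,"travel":[0,0,-0.03],"twist":0},{"grip":0.5,"travel":[0,0,0],"twist":0},{"grip":0.5,"travel":[0,0,0],"twist":0}]'
python3 - <<'E'
from h import *
import cv2
S=arm.get_image("scene")[:,:,::-1]
cv2.imwrite("pics/g.png",cv2.resize(S[120:330,180:440],None,fx=2.8,fy=2.8,interpolation=cv2.INTER_CUBIC))
E
python3 tip.py
```

```text
t: 20.75
tcp_pos: [0.5069, 0.1121, 0.0582]
orientation: [[-0.996, -0.088, -0.004], [-0.088, 0.996, -0.001], [0.004, -0.0, -1.0]]
contact_force: [1.0, 1.7, 0.8]
opening: 0.0423
finger_force: 0.0
t: 21.25
tcp_pos: [0.5094, 0.1126, 0.1817]
orientation: [[-0.996, -0.088, 0.006], [-0.088, 0.996, 0.001], [-0.006, 0.001, -1.0]]
contact_force: [-0.5, 1.1, -0.0]
opening: 0.0428
finger_force: 0.0
top 41 [(191, 5), (192, 9), (193, 12), (194, 10)] scene 84 [(187, 4), (188, 7), (189, 9), (190, 10)] x -0.0557 F 0.22
```

View pics/g.png

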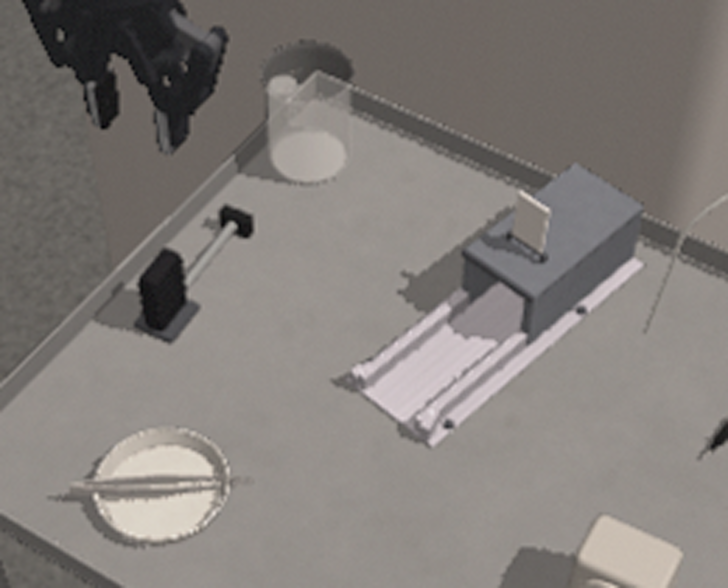

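The picture shows the flag upright at (533,222) and the carrier inside the housing. The stick is flat at (165,290) to (237,220), and the gripper is clear of everything. I'm handing in the job.

```bash
python3 -c "
from station import arm
print(arm.close_job())"
```

```text
the job is handed in; nothing more can be done
None
```

The job is handed in, with no verdict returned: at the last look the carrier was against the stop with the flag up (about 1.45 of 1.5 rad) and the stick lay flat, clear of the port; the beaker, timer and vial were not touched.

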